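# Turn the tagged auction lot to the front

## Task

Gently push the display turntable round by the fins on its rim until the lot with the yellow and pink tag stands at the front, squarely in line with the orange arrow. Push only the turntable: do not touch, lift or topple the lots standing on it, leave the other things on the table where they are, and finish clear of everything.

Things in the scene. Friction and masses are not known exactly. Their poses are not given: they have to be found in the camera images.
- stand: Dark round foot of the display turntable, screwed to the table, origin on the table surface on the turntable's vertical axis. A flat orange arrow (6 mm high) lies on the table and sticks out from under the platter along the foot's own +x axis, its tip 215 mm from the axis: that direction is the front. z is up.
- platter (a joint): Angle (rad) of the white round platter about the stand's vertical axis, counter-clockwise seen from above; at 0 the fin of point fin lies along the stand's +x. It turns more than a full turn either way, has about 0.12 N m of friction and no spring, and stays where it is left. Disc radius 118 mm, underside 30 mm and top 50 mm above the table.
- fin (a point): Top outer end (radius 148 mm, 62 mm above the table) of one of the eight equal light grey radial finger fins on the platter's rim, 45 degrees apart, for pushing it round. Each is 12 mm wide, from radius 112 to 148 mm and from 30 to 62 mm above the table. Between and outside the fins it is open down to the table, save for the low arrow.
- tagged_pot: The tagged lot: a small blue ceramic pot with a white lid, 48 mm across and 40 mm high, with a half lime-yellow, half pink lot tag (42 by 22 mm) flat on top; the only thing with such a tag. It stands loose on the platter, its centre about 60 mm from the platter's axis; origin at the centre of its underside.
- brass_bell: A small brass bell, 48 mm across, 44 mm high. It stands loose on the platter, its centre about 60 mm from the platter's axis; origin at the centre of its underside.
- wood_box: A small brown wooden trinket box, 38 mm square, 34 mm high. It stands loose on the platter, its centre about 60 mm from the platter's axis; origin at the centre of its underside.
- amber_votive: A small amber glass candle cup, 48 mm across, 42 mm high. It stands loose on the platter, its centre about 60 mm from the platter's axis; origin at the centre of its underside.
- tape_roll: Empty cardboard tape core standing on end, 100 mm across, 48 mm high, on the table to the left; origin at the centre of its underside.
- pen_mug: White mug, 76 mm across, 90 mm high, on the table to the left; origin at the centre of its underside.
- small_carton: Cardboard carton 130 x 100 x 70 mm, on the table to the right; origin at the centre of its underside.
- spray_bottle: White bottle with a blue cap, 60 mm across, 160 mm high, on the table to the right; origin at the centre of its underside.
There are look-alikes about, which are no part of the job. What is shaped like the wood_box but turquoise is not meant.

How it is judged:
By the outcome, as a careful person would: the job done as asked, in the order asked, and still so for the second after the job is handed in, with the robot touching nothing.
It also fails if it takes over 64 s, if anything falls off the work surface, if the arm or the gripper's body presses on something with over 40 N, if the wrist force passes 120 N, or if a joint passes its speed limit or range.

## Robot

A 6-joint arm with a two-finger parallel gripper is mounted at the origin on the work surface. World frame = base frame: x ahead of the robot, y to its left, z up, the work surface at z = 0. Lengths are in m, angles in degrees, forces in N, time in s.
With the tool pointing down it reaches from about 0.4 to 0.825 m from the base axis. Payload 7 kg.
Tool frame: the origin (TCP) lies at the very end of the fingers, on their centre line; the grasp point (between the pads) lies 19 mm behind it; x points along the fingers, y is the direction in which the jaws open and shut, and the axes are right-handed (so a half turn about x gives the same grasp; the last joint's range is limited). The gripper opens to 88 mm and grips with 3 to 60 N. Pads are 19 mm wide; open, the fingers measure 130 mm over their backs; the gripper's body (78 mm by 193 mm) begins 47 mm behind the grasp point.
Start: joints at [-51.045, 20.546, 0.682, 0, -70.136, -16.507], TCP at [0.258, -0.624, 0.199] pointing down, gripper open.
Joint ranges: [-176.03, 176.03], [-82.01, 121.73], [-58.28, 71.71], [-173.87, 95.51], [-174.79, -0.11], [-173.66, 173.66]. Speed limits (degrees/s): [136.94, 136.94, 172.46, 180, 180, 180].

## Interface

Orientations are given as [roll, pitch, yaw] about the fixed x, y, z axes, in that order (R = Rz(yaw) Ry(pitch) Rx(roll)).
In Python, from plant import monitor, eyes, ticket gives the robot as it stands. The module is installed in compiled form; this text tells all that it offers.
- The arm moves only by the shell command python3 -m crank 'ROWS'. ROWS is JSON, a list of rows, each an object with "linear": the shift along the world's x, y, z in units of 60 mm (1.0 is 60 mm), a list of three; "rot": the turn, a rotation vector about the world's x, y, z in units of 5 degrees (1.0 is 5 degrees), a list of three; "hand": the opening, from 0 (shut) to 1 (fully open). In form: [{"linear": [tx, ty, tz], "rot": [ax, ay, az], "hand": hand}, ...]. A call has 1 to 20 rows; each row shifts and turns the pose as measured when the row begins; what a row does not reach is not made up. A row lasts 1/8 s, in which the tool goes at most 62.5 mm and 10.7 degrees, less where a joint would pass 70% of its speed; a pose out of reach is approached as far as the arm can. A call is refused whole if a number of a shift passes 1 or a number of a turn 1, either way. A call with a gripper value outside its range is refused whole. The fingers move at their own pace and stop on an object; the grip force is fixed at half the most. Time passes only in rows, so rows that do not move let the fingers close. It gives the time, the measured TCP pose, the force and the opening at its end, in the units of the state.
- monitor.get_obs(): the state, without advancing time (a new reading comes with each control period).
- eyes.snapshot(name): name is "scene" or "top" or "wrist"; returns a dict with "image" (384x512x3 uint8, red, green, blue), "depth" (384x512 float32, m along the optical axis (not along the pixel's ray), 0 where there is no reading), "K" (3x3 intrinsics, pixels), "camera_from_world" (4x4, takes a point from world to camera coordinates); the wrist camera has in their place "hand_eye" (4x4, takes a point from camera to tool coordinates, whose origin is the TCP and whose axes are the tool frame's). Camera axes: x right, y up, looking along -z (the intrinsics and any distortion apply to the point x, -y, -z); pixel columns grow to the right and rows downward; lengths in m; the calibration is good to about 2 mm. The wrist camera is an equidistant fisheye: a pixel r from the principal point sees the ray r / f radians off the axis. A picture is of the moment at which its call begins: read the wrist's pose just before it.
- ticket.close_job(): hands the job in, once; it reports no verdict.
The state is a dict: "clock": time; "joint_pos": joint angles; "qvel": joint speeds; "tau": joint torques, N m; "tool_pos": TCP position; "orientation": TCP orientation; "force": force on the tool from outside, world axes, zero at the start; "moment": the same for the moment, N m; "opening": finger opening in m.
Only numpy, scipy, OpenCV 4.12 (cv2) and the standard library are available. Lean on these libraries where they do the work, as an engineer would, in place of code of your own. Each camera call takes 0.05 s, during which the arm holds its last target.

## Working session

There is one attempt and no reset: what is moved stays moved. The work goes in short steps, Python scripts to look and compute and a shell command to move; the robot and the scene stay as the last step left them, time stands still between calls to the robot, and variables do not carry over. Pictures are saved under pics/ and viewed, and the job is handed in when it is done.

```bash
mkdir -p pics; python3 - <<'E'
from plant import monitor, eyes
import cv2,pickle
o=monitor.get_obs();print(o)
for n in("top","scene"):
    s=eyes.snapshot(n);pickle.dump(s,open(n+".pkl","wb"))
    print(n,s["K"],s["camera_from_world"])
    cv2.imwrite(f"pics/{n}0.png",s["image"][:,:,::-1])
E
```

```text
{'clock': 0.0, 'joint_pos': array([-5.10433828e+01,  2.05910609e+01,  6.32464692e-01, -2.06044270e-02,
       -7.01345003e+01, -1.65045990e+01]), 'qvel': array([-0.00588591, -0.06199216,  0.05794649, -0.06467349,  0.05453656,
       -0.11454001]), 'tau': array([-1.32376204e-03, -5.82716453e+01,  2.93060696e+01,  6.99703708e+00,
        6.89007895e-03, -1.94962754e-04]), 'tool_pos': array([ 0.25753037, -0.62335671,  0.19811547]), 'orientation': array([ 94.75307125,  89.90490928, 117.19807206]), 'force': array([ 0.23985762,  0.62020679, -0.10736916]), 'moment': array([0.01222929, 0.03928999, 0.03187943]), 'opening': 0.08748454992771423}
top [[428.72386181   0.         252.03990954]
 [  0.         428.72386181 193.02747943]
 [  0.           0.           1.        ]] [[ 0.02634283 -0.99963717 -0.00561933 -0.01131813]
 [ 0.99118645  0.02538925  0.13001851 -0.55046956]
 [-0.12982867 -0.00899486  0.99149564 -1.69263088]
 [ 0.          0.          0.          1.        ]]
scene [[380.65904921   0.         256.45037715]
 [  0.         380.65904921 193.5035364 ]
 [  0.           0.           1.        ]] [[ 0.15690983  0.98744421 -0.01825496 -0.06805102]
 [-0.52974782  0.09975067  0.84226899  0.23710678]
 [ 0.83351458 -0.12248976  0.53874828 -1.76640294]
 [ 0.          0.          0.          1.        ]]
```

View pics/top0.png

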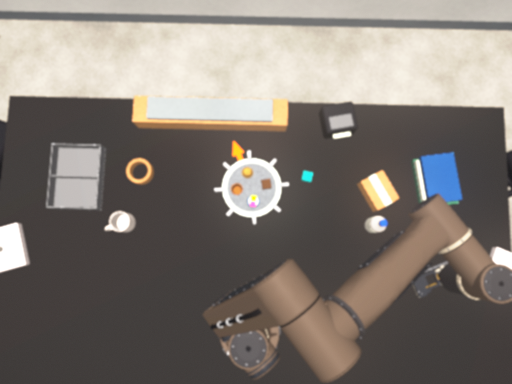

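View pics/scene0.png

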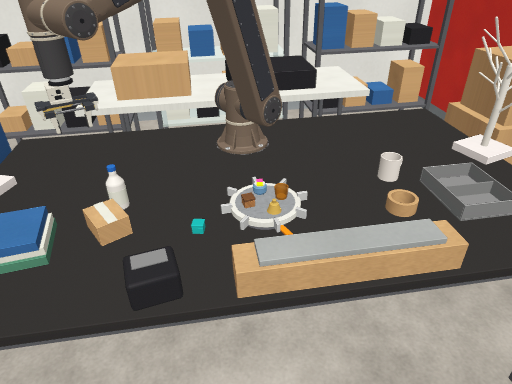

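```bash
python3 - <<'E'
import cv2
i=cv2.imread("pics/top0.png")[130:280,170:370]
cv2.imwrite("pics/top0c.png",cv2.resize(i,None,fx=4,fy=4,interpolation=cv2.INTER_CUBIC))
E
```

```text
(no output)
```

View pics/top0c.png

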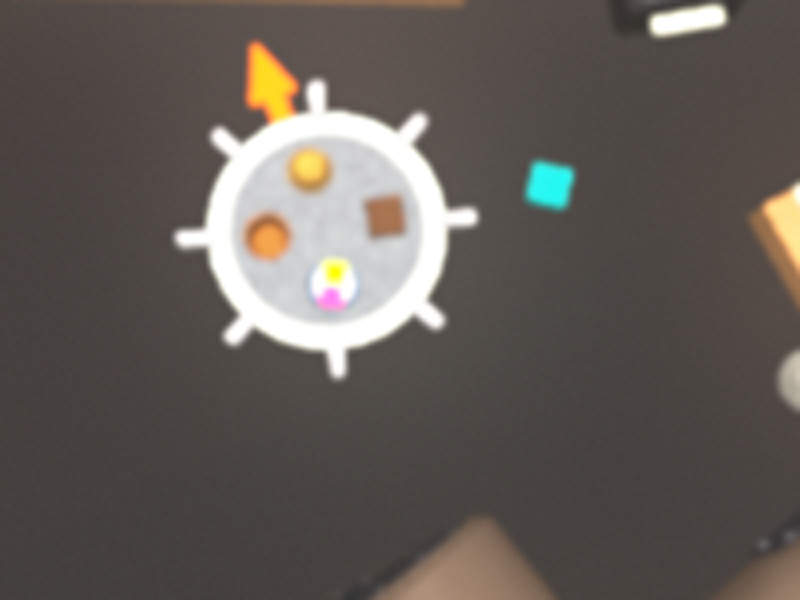

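```bash
cat > h.py <<'E'
import numpy as np,cv2
def ray(s,uv,z):
    K=s["K"];T=s["camera_from_world"];R=T[:3,:3];t=T[:3,3]
    u,v=uv; d=np.array([(u-K[0,2])/K[0,0],-(v-K[1,2])/K[1,1],-1.])
    c=-R.T@t; w=R.T@d; return c+w*(z-c[2])/w[2]
def proj(s,p):
    K=s["K"];T=s["camera_from_world"];c=T[:3,:3]@p+T[:3,3]
    return np.array([K[0,2]+K[0,0]*c[0]/-c[2],K[1,2]-K[1,1]*c[1]/-c[2]])
E
python3 - <<'E'
import pickle,numpy as np
from h import *
s=pickle.load(open("top.pkl","rb"))
f=lambda u,v,z:ray(s,((u+.5)/4-.5+170,(v+.5)/4-.5+130),z)
tips=np.array([f(u,v,.062) for u,v in[(317,85),(421,120),(475,216),(438,323),(338,375),(232,340),(178,238),(217,133)]])
A=np.c_[2*tips[:,:2],np.ones(8)];x=np.linalg.lstsq(A,(tips[:,:2]**2).sum(1),rcond=None)[0]
c=x[:2];print("c",c,"r",np.sqrt(x[2]+c@c))
d=tips[:,:2]-c;print(np.degrees(np.arctan2(d[:,1],d[:,0])),np.hypot(*d.T))
for n,u,v,z in[("tag",333,285,.091),("arrowtip",255,43,.006),("bell",310,165,.09),("box",385,217,.084),("vot",268,235,.09),("turq",550,186,.034)]:
    p=f(u,v,z);q=p[:2]-c;print(n,p,np.degrees(np.arctan2(q[1],q[0])),np.hypot(*q))
# orange pixels
im=cv2.cvtColor(s["image"],cv2.COLOR_RGB2HSV)
D=s["depth"]
T=np.linalg.inv(s["camera_from_world"]);K=s["K"]
v,u=np.mgrid[:384,:512]
P=np.stack([(u-K[0,2])/K[0,0]*D,-(v-K[1,2])/K[1,1]*D,-D],-1)@T[:3,:3].T+T[:3,3]
for (a,b) in [(235,150),(200,98),(200,125),(200,122),(285,125),(285,98),(340,115),(307,176)]: print((a,b),P[b,a])
m=(im[...,1]>180)&(im[...,0]>8)&(im[...,0]<25)&(P[...,2]<.03)
m[:135]=0;m[175:]=0;m[:,:220]=0;m[:,260:]=0
vv,uu=np.nonzero(m);Q=np.array([ray(s,(a,b),.006)[:2] for a,b in zip(uu,vv)]);dq=Q-c
print(len(Q),Q.mean(0),np.degrees(np.arctan2(*dq.mean(0)[::-1])),np.hypot(*dq.T).max())
E
```

```text
c [0.5725322  0.00673192] r 0.1462267060814308
[   5.21136185  -39.38524687  -83.78809772 -129.12832719 -173.97654825
  141.63262429   95.27341937   50.1373939 ] [0.14585495 0.14494062 0.14842836 0.14528669 0.14633068 0.1450854
 0.1478015  0.14604665]
tag [ 0.51264712 -0.00157634  0.091     ] -172.10139215317756 0.06045867102147012
arrowtip [0.77388382 0.0869055  0.006     ] 21.711311021812087 0.21672627291078272
bell [0.63080658 0.02412488 0.09      ] 16.61861464127781 0.06081462067804144
box [ 0.58192728 -0.0508365   0.084     ] -80.73113383514566 0.058330007657632785
vot [0.56029584 0.06324544 0.09      ] 102.2171479514323 0.05782306605713065
turq [ 0.62563698 -0.2184396   0.034     ] -76.72976975396391 0.2313489339061588
(235, 150) [0.73264749 0.07874611 0.00772354]
(200, 98) [0.91775432 0.21968289 0.10649176]
(200, 125) [0.81840663 0.2203973  0.06762469]
(200, 122) [0.82505481 0.21821787 0.08712267]
(285, 125) [ 0.81991072 -0.12156227  0.09106072]
(285, 98) [ 1.23938217 -0.17421414 -0.75209834]
(340, 115) [ 0.86587512 -0.33998034  0.09282204]
(307, 176) [ 0.62521091 -0.21729368  0.03930245]
102 [0.73033884 0.07182431] 22.415266367319415 0.21476940382110096
```

```bash
python3 - <<'E'
from plant import monitor
from scipy.spatial.transform import Rotation as R
o=monitor.get_obs();print(R.from_euler('xyz',o["orientation"],degrees=True).as_matrix().round(3))
E
python3 -m crank '[{"linear":[0.3,0,0],"rot":[0,0,1],"hand":0},{"linear":[0.3,0,0],"rot":[0,0,1],"hand":0}]'
python3 -c "
from plant import monitor
print(monitor.get_obs())"
```

```text
[[-0.001 -0.382  0.924]
 [ 0.001  0.924  0.382]
 [-1.     0.001 -0.   ]]
clock: 0.35
tool_pos: [0.2929, -0.6231, 0.1974]
orientation: [92.6, 89.8, 125.1]
force: [0.3, 0.2, 0.0]
opening: 0.0734
{'clock': 0.35, 'joint_pos': array([-4.86600838e+01,  2.19783946e+01,  2.62554869e+00, -2.11202924e-02,
       -7.08309715e+01, -8.73778018e+00]), 'qvel': array([ 9.32813583,  5.79420503,  8.27415467,  0.16079346, -2.92657967,
       30.74119187]), 'tau': array([ -1.13182057, -61.09894753,  28.851614  ,   7.00010195,
         0.08467046,  -0.92169609]), 'tool_pos': array([ 0.29286271, -0.62305195,  0.19744318]), 'orientation': array([ 92.55076586,  89.81510445, 125.14593495]), 'force': array([0.25740801, 0.24459828, 0.02159098]), 'moment': array([-0.04095545, -0.0448689 , -0.0002394 ]), 'opening': 0.07336922362302103}
```

```bash
python3 -m crank '[{"linear":[0,0,1],"rot":[0,0,1],"hand":0},{"linear":[0,0,0.5],"rot":[0,0,1],"hand":0},{"linear":[0.4,0.6,0],"rot":[0,0,1],"hand":0},{"linear":[0.4,0.6,0],"rot":[0,0,1],"hand":0},{"linear":[0.4,0.6,0],"rot":[0,0,1],"hand":0},{"linear":[0.4,0.6,0],"rot":[0,0,1],"hand":0},{"linear":[0.4,0.6,0],"rot":[0,0,1],"hand":0},{"linear":[0.4,0.6,0],"rot":[0,0,1],"hand":0},{"linear":[0.4,0.6,0],"rot":[0,0,1],"hand":0},{"linear":[0.4,0.6,0],"rot":[0,0,1],"hand":0},{"linear":[0.4,0.6,0],"rot":[0,0,1],"hand":0},{"linear":[0.4,0.6,0],"rot":[0,0,1],"hand":0},{"linear":[0.4,0.6,0],"rot":[0,0,1],"hand":0},{"linear":[0,0,0],"rot":[0,0,0],"hand":0}]'
```

```text
clock: 2.1
tool_pos: [0.5622, -0.2109, 0.2818]
orientation: [80.7, 89.1, -179.5]
force: [0.0, -0.7, -0.8]
opening: 0.0005
```

```bash
cat > st.py <<'E'
from plant import monitor
from scipy.spatial.transform import Rotation as R
import numpy as np
c=np.array([.5725,.0067])
o=monitor.get_obs();M=R.from_euler('xyz',o["orientation"],degrees=True).as_matrix()
p=o["tool_pos"];d=p[:2]-c
print("t",o["clock"],"p",p.round(4),"zdir",np.degrees(np.arctan2(M[1,2],M[0,2])).round(1),"tilt",M[:,0].round(3),"ang",np.degrees(np.arctan2(d[1],d[0])).round(1),"r",np.hypot(*d).round(4),"F",o["force"].round(2),"j",o["joint_pos"].round(0),o["opening"])
E
python3 st.py
```

```text
t 2.1 p [ 0.5622 -0.2109  0.2818] zdir 99.8 tilt [-0.016 -0.    -1.   ] ang -92.7 r 0.2179 F [ 0.02 -0.67 -0.78] j [ -2.  12.  -1.   0. -78.  12.] 0.000508681501564178
```

```bash
python3 -m crank '[{"linear":[0.3,0.4,-0.3],"rot":[0,-0.1,0.9],"hand":0},{"linear":[0.3,0.4,-0.5],"rot":[0,-0.1,0.9],"hand":0},{"linear":[0.3,0.4,-0.5],"rot":[0,0,0.9],"hand":0},{"linear":[0.3,0.4,-0.5],"rot":[0,0,0.9],"hand":0},{"linear":[0.05,0.05,-0.4],"rot":[0,0,0],"hand":0},{"linear":[0,0,0],"rot":[0,0,0],"hand":0}]'; python3 st.py; python3 - <<'E'
from plant import eyes
import cv2,numpy as np
a=eyes.snapshot("top");b=eyes.snapshot("wrist")
cv2.imwrite("pics/t1.png",cv2.resize(a["image"][120:290,160:380,::-1],None,fx=3,fy=3))
cv2.imwrite("pics/w1.png",b["image"][:,:,::-1])
print(b["hand_eye"].round(3))
E
```

```text
clock: 2.85
tool_pos: [0.6367, -0.1116, 0.1452]
orientation: [151.6, 89.9, -90.2]
force: [-0.6, -0.5, 0.9]
opening: 0.0004
t 2.85 p [ 0.6367 -0.1116  0.1452] zdir 118.1 tilt [-0.    -0.001 -1.   ] ang -61.5 r 0.1346 F [-0.59 -0.45  0.86] j [  7.  20.  -7.   0. -63.  21.] 0.0004404252221228565
[[-0.     0.265 -0.964 -0.185]
 [ 1.     0.001 -0.    -0.   ]
 [ 0.001 -0.964 -0.265 -0.071]
 [ 0.     0.     0.     1.   ]]
```

View pics/t1.png

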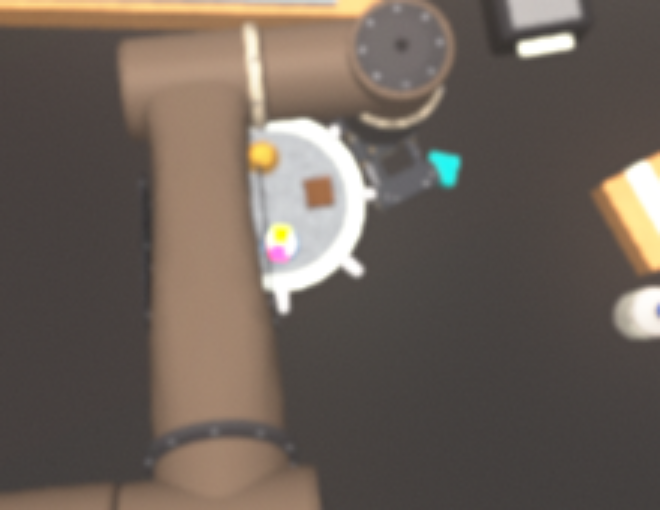

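View pics/w1.png

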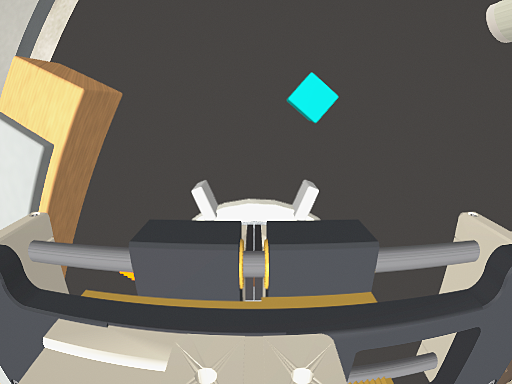

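The wrist view shows the shut fingers (about 253,250) centred between two fins (about 203,200 and 307,200). The turquoise block is well outside, so I'll descend.

```bash
python3 -m crank '[{"linear":[0,0,-0.45],"rot":[0,0,0],"hand":0},{"linear":[0,0,-0.45],"rot":[0,0,0],"hand":0},{"linear":[0,0,-0.4],"rot":[0,0,0],"hand":0},{"linear":[0,0,-0.3],"rot":[0,0,0],"hand":0},{"linear":[0,0,-0.15],"rot":[0,0,0],"hand":0},{"linear":[0,0,0],"rot":[0,0,0],"hand":0}]'; python3 st.py; cat > plan.py <<'E'
# print suggested per-row linear units for arc at given step
import sys,numpy as np
a,step,n=map(float,sys.argv[1:4]);r=.136
for k in range(int(n)):
    t0,t1=np.radians([a+k*step,a+(k+1)*step]);print(round(a+k*step,1),(np.array([np.cos(t1)-np.cos(t0),np.sin(t1)-np.sin(t0)])*r/.06).round(3))
E
python3 plan.py -61.5 -3 20; python3 - <<'E'
from plant import eyes
import cv2
b=eyes.snapshot("wrist");cv2.imwrite("pics/w2.png",b["image"][:,:,::-1])
E
```

```text
clock: 3.7
tool_pos: [0.6429, -0.1157, 0.0503]
orientation: [-122.7, 88.9, -4.8]
force: [0.3, -0.4, 0.9]
opening: 0.0003
t 3.7 p [ 0.6429 -0.1157  0.0503] zdir 117.9 tilt [ 0.02  -0.002 -1.   ] ang -60.1 r 0.1412 F [ 0.28 -0.35  0.91] j [  7.  25. -14.   0. -50.  21.] 0.00029812919129001904
-61.5 [-0.106 -0.054]
-64.5 [-0.108 -0.048]
-67.5 [-0.111 -0.043]
-70.5 [-0.113 -0.037]
-73.5 [-0.115 -0.031]
-76.5 [-0.116 -0.025]
-79.5 [-0.117 -0.019]
-82.5 [-0.118 -0.012]
-85.5 [-0.119 -0.006]
-88.5 [-0.119  0.   ]
-91.5 [-0.119  0.006]
-94.5 [-0.118  0.012]
-97.5 [-0.117  0.019]
-100.5 [-0.116  0.025]
-103.5 [-0.115  0.031]
-106.5 [-0.113  0.037]
-109.5 [-0.111  0.043]
-112.5 [-0.108  0.048]
-115.5 [-0.106  0.054]
-118.5 [-0.103  0.059]
```

View pics/w2.png

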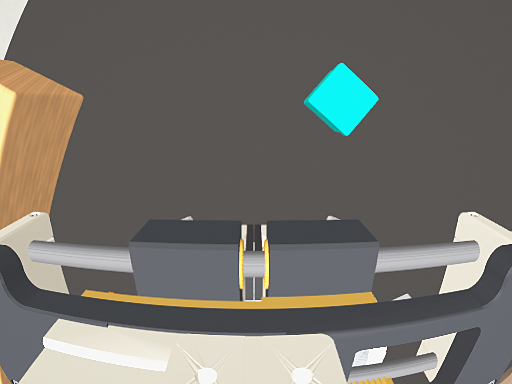

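```bash
python3 -m crank '[{"linear":[-0.12,-0.02,-0.08],"rot":[0,0.12,-0.4],"hand":0},{"linear":[-0.12,-0.02,-0.08],"rot":[0,0.12,-0.6],"hand":0},{"linear":[-0.11,-0.04,-0.04],"rot":[0,0,-0.6],"hand":0},{"linear":[-0.11,-0.04,0],"rot":[0,0,-0.6],"hand":0},{"linear":[-0.11,-0.03,0],"rot":[0,0,-0.6],"hand":0},{"linear":[-0.11,-0.03,0],"rot":[0,0,-0.6],"hand":0}]'; python3 st.py
```

```text
clock: 4.5
tool_pos: [0.6019, -0.1266, 0.0414]
orientation: [-168.6, 89.8, -68.6]
force: [0.6, -0.3, 0.9]
opening: 0.0004
t 4.5 p [ 0.6019 -0.1266  0.0414] zdir 99.9 tilt [ 0.001 -0.003 -1.   ] ang -77.6 r 0.1365 F [ 0.63 -0.29  0.89] j [  6.  23. -18.   0. -49.   3.] 0.00042200676074613736
```

```bash
python3 -m crank '[{"linear":[-0.12,-0.02,0],"rot":[0,0,-0.5],"hand":0},{"linear":[-0.12,-0.02,0],"rot":[0,0,-0.5],"hand":0},{"linear":[-0.12,-0.01,0],"rot":[0,0,-0.6],"hand":0},{"linear":[-0.12,0,0],"rot":[0,0,-0.6],"hand":0},{"linear":[-0.12,0,0],"rot":[0,0,-0.6],"hand":0},{"linear":[-0.12,0.01,0],"rot":[0,0,-0.6],"hand":0},{"linear":[-0.12,0.01,0],"rot":[0,0,-0.6],"hand":0},{"linear":[-0.12,0.02,0],"rot":[0,0,-0.6],"hand":0}]'; python3 st.py;python3 - <<'E'
from plant import eyes
import cv2
b=eyes.snapshot("wrist");cv2.imwrite("pics/w3.png",b["image"][:,:,::-1])
a=eyes.snapshot("top")
cv2.imwrite("pics/t3.png",cv2.resize(a["image"][120:290,160:380,::-1],None,fx=3,fy=3))
E
```

```text
clock: 5.5
tool_pos: [0.5421, -0.1274, 0.0451]
orientation: [-117.9, 89.7, -42.5]
force: [-0.5, 0.3, 0.3]
opening: 0.0004
t 5.5 p [ 0.5421 -0.1274  0.0451] zdir 75.4 tilt [ 0.003 -0.003 -1.   ] ang -102.8 r 0.1375 F [-0.49  0.34  0.31] j [  7.  18. -26.   0. -46. -22.] 0.00042217089537589266
```

View pics/w3.png

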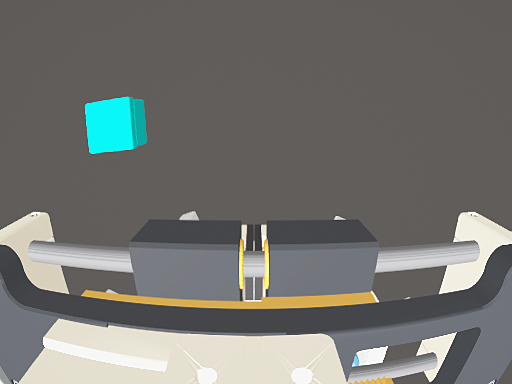

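View pics/t3.png

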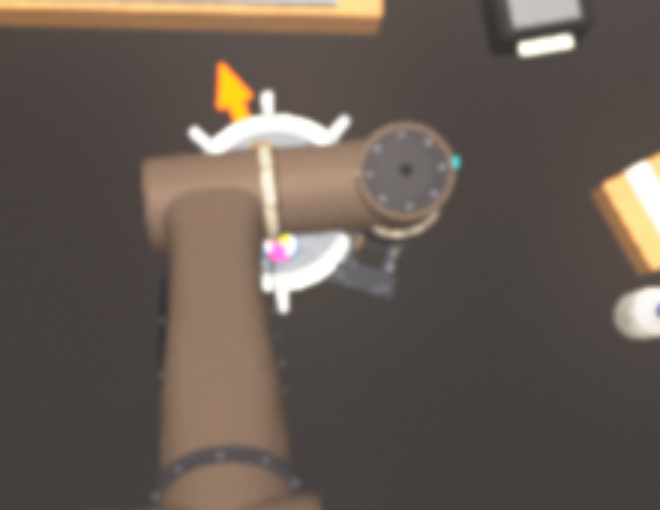

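```bash
python3 st.py; cat >> h.py <<'E'
def wproj(s,o,p):
    from scipy.spatial.transform import Rotation as R
    M=R.from_euler('xyz',o["orientation"],degrees=True).as_matrix()
    t=M.T@(np.asarray(p)-o["tool_pos"]);H=np.linalg.inv(s["hand_eye"]);c=H[:3,:3]@t+H[:3,3]
    q=np.array([c[0],-c[1],-c[2]]);th=np.arctan2(np.hypot(q[0],q[1]),q[2]);ph=np.arctan2(q[1],q[0])
    return s["K"][:2,2]+th*s["K"][0,0]*np.array([np.cos(ph),np.sin(ph)])
E
python3 - <<'E'
from plant import eyes,monitor
from h import *
o=monitor.get_obs();b=eyes.snapshot("wrist");t=eyes.snapshot("top")
c=np.array([.5725,.0067])
for a in (-39.3,-84.3,-129.3,-174.3):
    r=np.radians(a);p=[*(c+.148*np.array([np.cos(r),np.sin(r)])),.062];print(a,wproj(b,o,p),proj(t,np.array(p)))
print("tcp",wproj(b,o,o["tool_pos"]),proj(t,o["tool_pos"]));print("turq",wproj(b,o,[.6256,-.2184,.034]))
cv2.imwrite("pics/w4.png",cv2.resize(b["image"][190:320,80:420,::-1],None,fx=2.3,fy=2.3))
cv2.imwrite("pics/t4.png",cv2.resize(t["image"][140:240,200:320,::-1],None,fx=6,fy=6))
s=eyes.snapshot("scene");cv2.imwrite("pics/s4.png",cv2.resize(s["image"][140:280,180:350,::-1],None,fx=4,fy=4))
E
```

```text
t 5.6 p [ 0.5417 -0.1273  0.0451] zdir 75.5 tilt [ 0.003 -0.003 -1.   ] ang -102.9 r 0.1375 F [ 0.39  0.25 -0.8 ] j [  7.  18. -26.   0. -46. -22.] 0.0003918233724576666
-39.3 [ 91.0663356  313.46992667] [275.33652354 159.03144935]
-84.3 [177.57549012 229.44035541] [288.30509093 183.96950663]
-129.3 [356.30707686 235.47973748] [279.58577777 210.91419425]
-174.3 [424.86785132 322.25361313] [253.95477257 223.82298772]
tcp [253.54160755 222.63661823] [284.49265051 195.74778761]
turq [107.40048712 125.46899285]
```

View pics/w4.png

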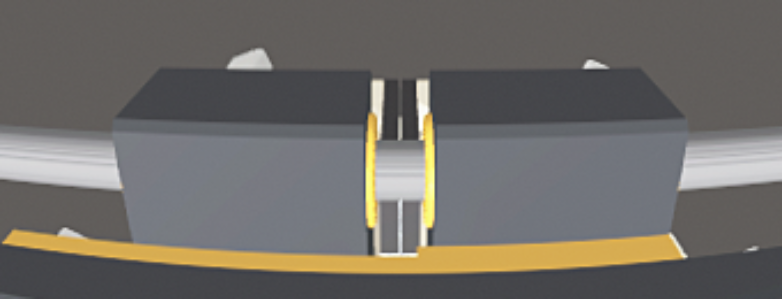

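View pics/t4.png

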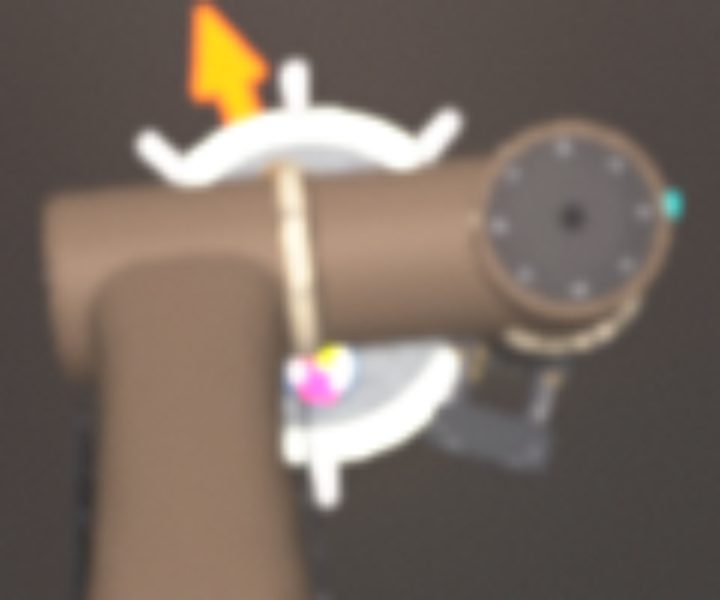

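View pics/s4.png

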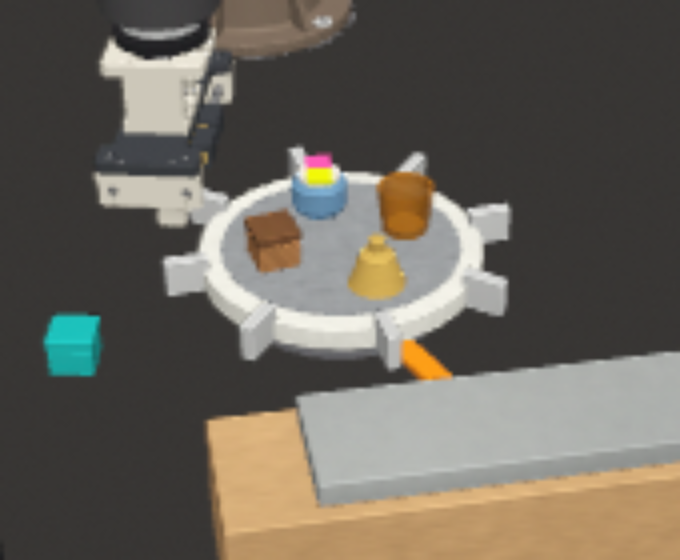

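```bash
python3 - <<'E'
from plant import eyes,monitor
from h import *
o=monitor.get_obs();s=eyes.snapshot("scene")
p=o["tool_pos"];im=cv2.resize(s["image"][140:250,180:290],None,fx=5.4,fy=5.4,interpolation=cv2.INTER_CUBIC)[:,:,::-1].copy()
def m(p,col):
    q=(proj(s,np.array(p))-[180,140]+.5)*5.4;cv2.circle(im,tuple(int(x) for x in q),3,col,-1)
    return q
print(m(p,(0,0,255)),m(p+[0,0,.019],(0,255,0)),m(p+[0,0,.066],(255,0,0)))
c=np.array([.5725,.0067])
for k in range(8):
    r=np.radians(5.7+45*k);u=np.array([np.cos(r),np.sin(r)])
    m([*(c+.148*u),.062],(255,0,255));m([*(c+.148*u),.03],(0,255,255))
cv2.imwrite("pics/s5.png",im)
D=s["depth"];T=np.linalg.inv(s["camera_from_world"]);K=s["K"]
v,u=np.mgrid[:384,:512]
P=np.stack([(u-K[0,2])/K[0,0]*D,-(v-K[1,2])/K[1,1]*D,-D],-1)@T[:3,:3].T+T[:3,3]
for v in range(176,204,2): print(v,[P[v,u].round(3).tolist() for u in (216,222,226)])
E
```

```text
[238.88059133 332.4147981 ] [236.88593134 306.71988097] [231.81013013 241.33415527]
176 [[0.61, -0.148, 0.182], [0.611, -0.13, 0.181], [0.613, -0.118, 0.181]]
178 [[0.619, -0.148, 0.18], [0.622, -0.131, 0.18], [0.625, -0.119, 0.181]]
180 [[0.632, -0.149, 0.181], [0.635, -0.132, 0.181], [0.637, -0.12, 0.181]]
182 [[0.638, -0.15, 0.178], [0.64, -0.132, 0.177], [0.644, -0.121, 0.178]]
184 [[0.632, -0.15, 0.167], [0.638, -0.133, 0.169], [0.643, -0.121, 0.17]]
186 [[0.628, -0.151, 0.158], [0.641, -0.133, 0.164], [0.64, -0.121, 0.162]]
188 [[0.626, -0.151, 0.15], [0.63, -0.133, 0.15], [0.632, -0.121, 0.15]]
190 [[0.623, -0.152, 0.141], [0.637, -0.134, 0.147], [1.609, -0.173, 0.751]]
192 [[0.409, -0.148, -0.0], [0.556, -0.131, 0.09], [0.557, -0.118, 0.088]]
194 [[0.425, -0.149, 0.001], [0.558, -0.132, 0.083], [0.564, -0.119, 0.086]]
196 [[0.433, -0.149, -0.003], [0.556, -0.132, 0.074], [0.442, -0.113, -0.001]]
198 [[0.449, -0.15, -0.0], [0.45, -0.129, -0.003], [0.455, -0.115, -0.001]]
200 [[0.462, -0.151, -0.0], [0.466, -0.13, -0.0], [0.464, -0.116, -0.004]]
202 [[0.477, -0.152, 0.001], [0.48, -0.131, -0.0], [0.483, -0.117, 0.001]]
```

View pics/s5.png

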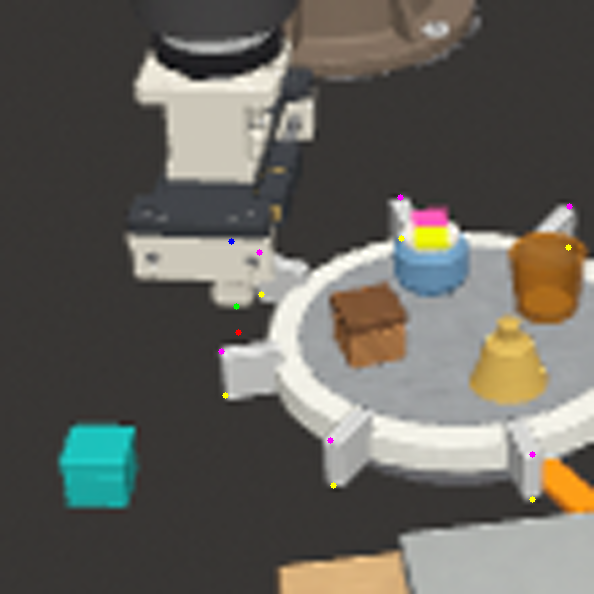

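The scene view shows the actual finger tip at about z 0.07. That is roughly 23 mm above the reported TCP, so the fingers passed over the fin and the platter has not moved. I'll go back to the first gap and descend further.

```bash
python3 -m crank '[{"linear":[0,0,0.4],"rot":[0,0,0.5],"hand":0},{"linear":[0.1,0,0.1],"rot":[0,0,1],"hand":0},{"linear":[0.2,0.03,0],"rot":[0,0,1],"hand":0},{"linear":[0.2,0.03,0],"rot":[0,0,1],"hand":0},{"linear":[0.2,0.03,0],"rot":[0,0,1],"hand":0},{"linear":[0.2,0.03,0],"rot":[0,0,1],"hand":0},{"linear":[0.2,0.03,0],"rot":[0,0,1],"hand":0},{"linear":[0.2,0.03,0],"rot":[0,0,1],"hand":0},{"linear":[0.2,0.03,0],"rot":[0,0,1],"hand":0},{"linear":[0,0,0],"rot":[0,0,0],"hand":0}]'; python3 st.py
```

```text
clock: 7.05
tool_pos: [0.6376, -0.1149, 0.0747]
orientation: [-134.6, 89.8, -14.9]
force: [-0.8, 0.1, -0.1]
opening: 0.0003
t 7.05 p [ 0.6376 -0.1149  0.0747] zdir 119.8 tilt [ 0.004 -0.001 -1.   ] ang -61.8 r 0.1379 F [-0.75  0.1  -0.09] j [  7.  24. -12.   0. -54.  23.] 0.0002872861231560986
```

Down to TCP about 0.018, so the tips sit at about 0.04.

```bash
python3 -m crank '[{"linear":[-0.03,0,-0.25],"rot":[0,0,0],"hand":0},{"linear":[-0.03,0,-0.25],"rot":[0,0,0],"hand":0},{"linear":[0,0,-0.25],"rot":[0,0,0],"hand":0},{"linear":[0,0,-0.2],"rot":[0,0,0],"hand":0},{"linear":[0,0,-0.1],"rot":[0,0,0],"hand":0},{"linear":[0,0,0],"rot":[0,0,0],"hand":0}]'; python3 st.py; python3 - <<'E'
from plant import eyes,monitor
from h import *
s=eyes.snapshot("scene")
cv2.imwrite("pics/s6.png",cv2.resize(s["image"][130:250,170:310,::-1],None,fx=5,fy=5,interpolation=cv2.INTER_CUBIC))
E
```

```text
clock: 7.8
tool_pos: [0.631, -0.1152, 0.0056]
orientation: [159.5, 89.9, -81.0]
force: [-0.1, -0.4, 0.1]
opening: 0.0006
t 7.8 p [ 0.631  -0.1152  0.0056] zdir 119.5 tilt [ 0.    -0.001 -1.   ] ang -64.4 r 0.1352 F [-0.14 -0.43  0.12] j [  7.  27. -16.   0. -46.  22.] 0.0006005732124185663
```

View pics/s6.png

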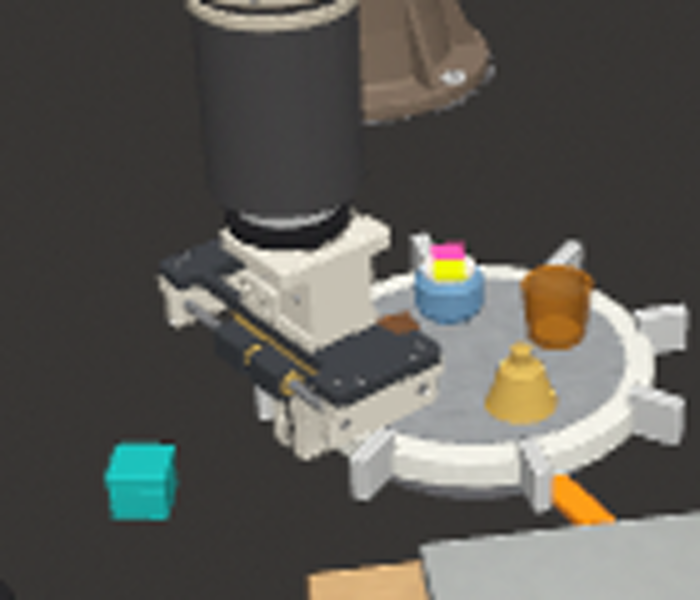

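```bash
python3 -m crank '[{"linear":[-0.06,-0.02,0.12],"rot":[0,0,-0.4],"hand":0},{"linear":[-0.11,-0.04,0.05],"rot":[0,0,-0.7],"hand":0},{"linear":[-0.11,-0.04,0],"rot":[0,0,-0.7],"hand":0},{"linear":[-0.11,-0.03,0],"rot":[0,0,-0.7],"hand":0},{"linear":[-0.11,-0.03,0],"rot":[0,0,-0.6],"hand":0},{"linear":[-0.12,-0.02,0],"rot":[0,0,-0.6],"hand":0},{"linear":[-0.12,-0.02,0],"rot":[0,0,-0.6],"hand":0},{"linear":[-0.12,-0.01,0],"rot":[0,0,-0.6],"hand":0}]'; python3 st.py; python3 - <<'E'
from plant import eyes,monitor
from h import *
s=eyes.snapshot("scene")
cv2.imwrite("pics/s7.png",cv2.resize(s["image"][130:250,170:310,::-1],None,fx=5,fy=5,interpolation=cv2.INTER_CUBIC))
E
```

```text
clock: 8.85
tool_pos: [0.584, -0.1283, 0.0262]
orientation: [-103.9, 89.1, -10.3]
force: [1.1, -0.0, -0.5]
opening: 0.0007
t 8.85 p [ 0.584  -0.1283  0.0262] zdir 93.6 tilt [ 0.016 -0.003 -1.   ] ang -85.1 r 0.1355 F [ 1.09 -0.04 -0.5 ] j [  7.  22. -22.   0. -45.  -3.] 0.0007397334769625233
```

View pics/s7.png

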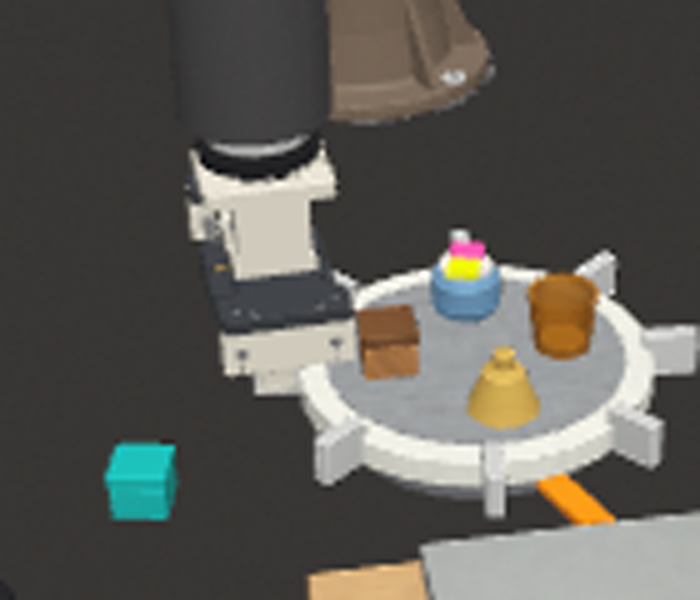

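```bash
python3 -m crank '[{"linear":[-0.12,0,-0.05],"rot":[0,0.06,-0.6],"hand":0},{"linear":[-0.12,0,-0.05],"rot":[0,0.06,-0.6],"hand":0},{"linear":[-0.12,0,-0.05],"rot":[0,0.06,-0.6],"hand":0},{"linear":[-0.12,0.01,-0.05],"rot":[0,0.02,-0.6],"hand":0},{"linear":[-0.12,0.01,-0.03],"rot":[0,0.02,-0.6],"hand":0},{"linear":[-0.12,0.02,-0.03],"rot":[0,0.02,-0.6],"hand":0},{"linear":[-0.12,0.03,-0.02],"rot":[0,0,-0.6],"hand":0},{"linear":[-0.12,0.03,-0.02],"rot":[0,0,-0.6],"hand":0}]'; python3 st.py; python3 plan.py -108 -3 20
```

```text
clock: 9.9
tool_pos: [0.5336, -0.1228, 0.0186]
orientation: [-96.9, 89.1, -28.3]
force: [0.5, -0.9, 0.5]
opening: 0.0004
t 9.9 p [ 0.5336 -0.1228  0.0186] zdir 68.7 tilt [ 0.013 -0.007 -1.   ] ang -106.7 r 0.1353 F [ 0.55 -0.9   0.49] j [  8.  19. -29.   1. -41. -30.] 0.000409097604434233
-108.0 [-0.112  0.04 ]
-111.0 [-0.11   0.045]
-114.0 [-0.107  0.051]
-117.0 [-0.104  0.057]
-120.0 [-0.101  0.062]
-123.0 [-0.098  0.067]
-126.0 [-0.094  0.072]
-129.0 [-0.09   0.077]
-132.0 [-0.086  0.082]
-135.0 [-0.082  0.086]
-138.0 [-0.077  0.09 ]
-141.0 [-0.072  0.094]
-144.0 [-0.067  0.098]
-147.0 [-0.062  0.101]
-150.0 [-0.057  0.104]
-153.0 [-0.051  0.107]
-156.0 [-0.045  0.11 ]
-159.0 [-0.04   0.112]
-162.0 [-0.034  0.114]
-165.0 [-0.028  0.115]
```

```bash
python3 -m crank '[{"linear":[-0.12,0.04,-0.01],"rot":[0.03,0.06,-0.45],"hand":0},{"linear":[-0.115,0.045,-0.01],"rot":[0.03,0.06,-0.45],"hand":0},{"linear":[-0.115,0.05,-0.01],"rot":[0.03,0.06,-0.5],"hand":0},{"linear":[-0.11,0.055,-0.01],"rot":[0,0.02,-0.5],"hand":0},{"linear":[-0.105,0.06,-0.01],"rot":[0,0.02,-0.5],"hand":0},{"linear":[-0.1,0.065,-0.01],"rot":[0,0.02,-0.5],"hand":0},{"linear":[-0.1,0.07,-0.01],"rot":[0,0.02,-0.55],"hand":0},{"linear":[-0.095,0.075,-0.01],"rot":[0,0.02,-0.55],"hand":0}]'; python3 st.py
```

```text
clock: 10.9
tool_pos: [0.4865, -0.095, 0.0216]
orientation: [-48.5, 89.8, -0.6]
force: [1.2, -1.7, -0.1]
opening: 0.0006
t 10.9 p [ 0.4865 -0.095   0.0216] zdir 47.9 tilt [ 0.003 -0.    -1.   ] ang -130.2 r 0.1332 F [ 1.18 -1.66 -0.06] j [ 12.  15. -35.   0. -40. -54.] 0.0005653260936945646
```

```bash
python3 -m crank '[{"linear":[-0.1,0.075,-0.03],"rot":[0,0.02,-0.5],"hand":0},{"linear":[-0.1,0.08,-0.03],"rot":[0,0.02,-0.55],"hand":0},{"linear":[-0.09,0.085,-0.03],"rot":[0,0.02,-0.55],"hand":0},{"linear":[-0.085,0.09,-0.02],"rot":[0,0.02,-0.55],"hand":0},{"linear":[-0.08,0.095,-0.02],"rot":[0,0.02,-0.55],"hand":0},{"linear":[-0.075,0.1,-0.01],"rot":[0,0.02,-0.55],"hand":0},{"linear":[-0.07,0.1,-0.01],"rot":[0,0.02,-0.55],"hand":0},{"linear":[-0.065,0.105,-0.01],"rot":[0,0.02,-0.55],"hand":0}]'; python3 st.py
```

```text
clock: 11.9
tool_pos: [0.4522, -0.0499, 0.0201]
orientation: [-20.4, 89.7, 5.0]
force: [0.4, -0.3, -0.8]
opening: 0.0004
t 11.9 p [ 0.4522 -0.0499  0.0201] zdir 25.4 tilt [ 0.005  0.    -1.   ] ang -154.8 r 0.1329 F [ 0.44 -0.34 -0.84] j [ 19.  12. -40.   0. -38. -83.] 0.00042851423338371184
```

```bash
python3 plan.py -155 -3 20; python3 -m crank '[{"linear":[-0.075,0.11,-0.03],"rot":[0,0.03,-0.4],"hand":0},{"linear":[-0.07,0.11,-0.03],"rot":[0,0.02,-0.4],"hand":0},{"linear":[-0.055,0.115,-0.02],"rot":[0,0.02,-0.4],"hand":0},{"linear":[-0.045,0.115,-0.02],"rot":[0,0.02,-0.4],"hand":0},{"linear":[-0.04,0.12,-0.02],"rot":[0,0.02,-0.4],"hand":0},{"linear":[-0.03,0.12,-0.01],"rot":[0,0.02,-0.4],"hand":0},{"linear":[-0.025,0.12,-0.01],"rot":[0,0.02,-0.4],"hand":0},{"linear":[-0.02,0.12,-0.01],"rot":[0,0.02,-0.4],"hand":0}]'; python3 st.py
```

```text
-155.0 [-0.047  0.109]
-158.0 [-0.042  0.111]
-161.0 [-0.036  0.113]
-164.0 [-0.03   0.115]
-167.0 [-0.024  0.116]
-170.0 [-0.018  0.117]
-173.0 [-0.011  0.118]
-176.0 [-0.005  0.119]
-179.0 [0.001 0.119]
-182.0 [0.007 0.118]
-185.0 [0.013 0.118]
-188.0 [0.02  0.117]
-191.0 [0.026 0.116]
-194.0 [0.032 0.114]
-197.0 [0.038 0.113]
-200.0 [0.043 0.11 ]
-203.0 [0.049 0.108]
-206.0 [0.055 0.105]
-209.0 [0.06  0.102]
-212.0 [0.065 0.099]
clock: 12.9
tool_pos: [0.4365, 0.0087, 0.0188]
orientation: [18.7, 89.6, 27.6]
force: [0.5, -1.8, -0.5]
opening: 0.0003
t 12.9 p [0.4365 0.0087 0.0188] zdir 8.8 tilt [ 0.006  0.003 -1.   ] ang 179.1 r 0.136 F [ 0.52 -1.8  -0.53] j [  27.   10.  -42.   -0.  -37. -108.] 0.0002579913173601881
```

```bash
python3 -m crank '[{"linear":[0,0.12,-0.03],"rot":[0,0.03,-0.4],"hand":0},{"linear":[0.005,0.12,-0.02],"rot":[0,0.02,-0.4],"hand":0},{"linear":[0.01,0.12,-0.01],"rot":[0,0.02,-0.4],"hand":0},{"linear":[0.02,0.12,-0.01],"rot":[0,0.02,-0.4],"hand":0},{"linear":[0.025,0.12,-0.01],"rot":[0,0.02,-0.4],"hand":0},{"linear":[0.03,0.12,-0.01],"rot":[0,0.02,-0.4],"hand":0},{"linear":[0.035,0.12,-0.01],"rot":[0,0.02,-0.4],"hand":0}]'; python3 st.py;  python3 - <<'E'
from plant import eyes,monitor
from h import *
s=eyes.snapshot("scene")
cv2.imwrite("pics/s8.png",cv2.resize(s["image"][130:250,200:340,::-1],None,fx=5,fy=5,interpolation=cv2.INTER_CUBIC))
s=eyes.snapshot("top")
cv2.imwrite("pics/t8.png",cv2.resize(s["image"][130:250,190:320,::-1],None,fx=5,fy=5,interpolation=cv2.INTER_CUBIC))
E
```

```text
clock: 13.78
tool_pos: [0.4468, 0.0609, 0.0185]
orientation: [79.8, 89.7, 74.1]
force: [0.2, -1.9, 0.1]
opening: 0.0005
t 13.775 p [0.4468 0.0609 0.0185] zdir -5.7 tilt [ 0.002  0.005 -1.   ] ang 156.7 r 0.1369 F [ 0.23 -1.93  0.13] j [  33.   12.  -40.   -0.  -38. -128.] 0.0004655464060622309
```

View pics/s8.png

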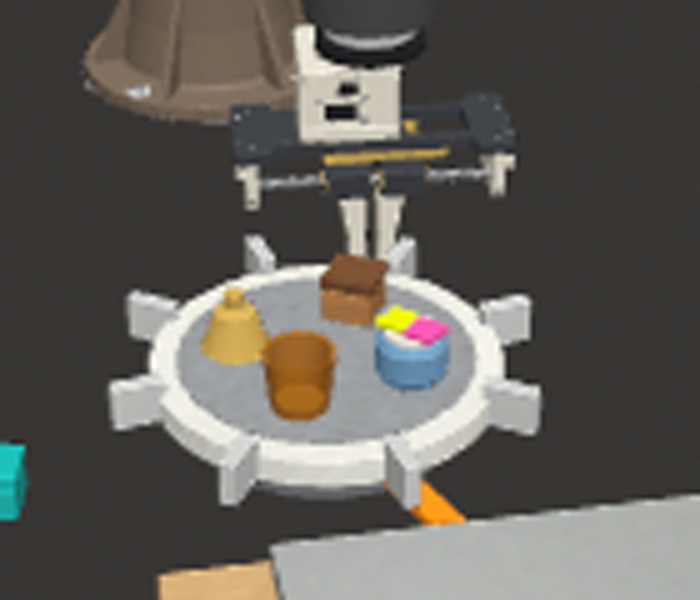

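View pics/t8.png

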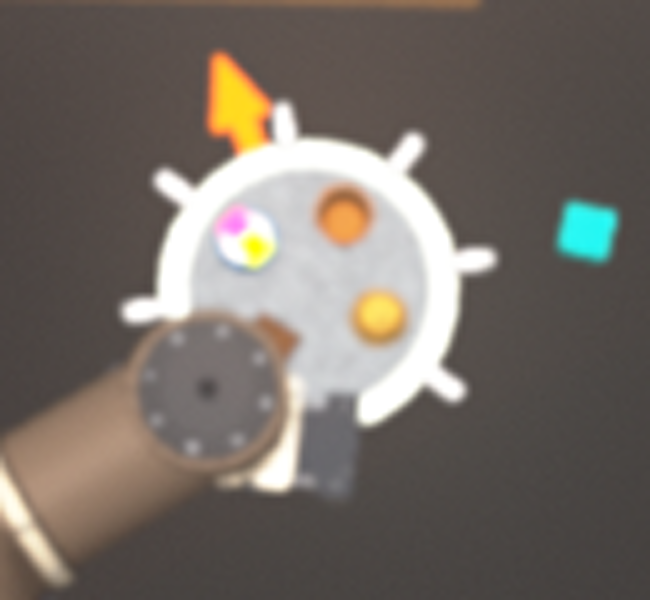

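```bash
cat > meas.py <<'E'
from plant import eyes
from h import *
import sys
c=np.array([.5725,.0067])
def cen(s,m,z,roi):
    k=np.zeros_like(m);k[roi]=m[roi];v,u=np.nonzero(k)
    if len(u)<3: return None
    mid=lambda uu,vv:ray(s,(uu.mean(),vv.mean()),z)[:2]
    return mid(u,v),len(u)
def pol(p): d=p-c;return np.degrees(np.arctan2(d[1],d[0])).round(2),np.hypot(*d).round(4)
for n in("top","scene"):
    s=eyes.snapshot(n);h=cv2.cvtColor(s["image"],cv2.COLOR_RGB2HSV).astype(int);H,S,V=h[...,0],h[...,1],h[...,2]
    roi=(slice(130,240),slice(200,310)) if n=="top" else (slice(170,260),slice(200,330))
    y=cen(s,(H>25)&(H<36)&(S>120)&(V>150),.091,roi);p=cen(s,(H>140)&(H<170)&(S>70)&(V>150),.091,roi)
    print(n,"yellow",y and (y[0],pol(y[0]),y[1]),"pink",p and (p[0],pol(p[0]),p[1]))
    if y and p: print("   tag",(y[0]+p[0])/2,pol((y[0]+p[0])/2))
    m=(H>8)&(H<22)&(S>200)&(V>170);k=np.zeros_like(m);r2=(slice(130,170),slice(220,260)) if n=="top" else (slice(225,245),slice(270,310));k[r2]=m[r2]
    v,u=np.nonzero(k);Q=np.array([ray(s,(a,b),.006)[:2] for a,b in zip(u,v)])
    if len(Q):
        q=Q.mean(0);w=np.linalg.svd(Q-q)[2][0];w*=np.sign(w[0]);print("   arrow mean",q,pol(q),"axis",np.degrees(np.arctan2(w[1],w[0])),len(Q),"far",pol(Q[np.argmax(np.hypot(*(Q-c).T))]))
    cv2.imwrite(f"pics/{sys.argv[1]}_{n}.png",cv2.resize(s["image"][130:250,190:330,::-1],None,fx=5,fy=5,interpolation=cv2.INTER_CUBIC))
E
python3 meas.py m1; python3 st.py
```

```text
top yellow (array([0.59655934, 0.04826028]), (np.float64(59.93), np.float64(0.048)), 18) pink (array([0.61686544, 0.06654194]), (np.float64(53.45), np.float64(0.0745)), 18)
   tag [0.60671239 0.05740111] (np.float64(55.99), np.float64(0.0612))
   arrow mean [0.72843674 0.07546081] (np.float64(23.8), np.float64(0.1704)) axis 20.010701048979808 18 far (np.float64(21.0), np.float64(0.2039))
scene yellow (array([0.60088391, 0.04641972]), (np.float64(54.45), np.float64(0.0488)), 29) pink (array([0.61842773, 0.0639363 ]), (np.float64(51.26), np.float64(0.0734)), 35)
   tag [0.60965582 0.05517801] (np.float64(52.53), np.float64(0.0611))
   arrow mean [0.69027008 0.05470063] (np.float64(22.17), np.float64(0.1272)) axis 7.977978734308259 43 far (np.float64(25.8), np.float64(0.1444))
t 13.975 p [0.4467 0.0609 0.0182] zdir -5.6 tilt [ 0.001  0.005 -1.   ] ang 156.7 r 0.137 F [-0.02 -0.38 -0.58] j [  33.   12.  -40.   -0.  -38. -128.] 0.0005158483489024057
```

```bash
python3 plan.py 156 -3 16
```

```text
156.0 [0.051 0.107]
153.0 [0.057 0.104]
150.0 [0.062 0.101]
147.0 [0.067 0.098]
144.0 [0.072 0.094]
141.0 [0.077 0.09 ]
138.0 [0.082 0.086]
135.0 [0.086 0.082]
132.0 [0.09  0.077]
129.0 [0.094 0.072]
126.0 [0.098 0.067]
123.0 [0.101 0.062]
120.0 [0.104 0.057]
117.0 [0.107 0.051]
114.0 [0.11  0.045]
111.0 [0.112 0.04 ]
```

```bash
python3 -m crank '[{"linear":[0.05,0.12,-0.02],"rot":[0,0,-0.4],"hand":0},{"linear":[0.05,0.11,-0.01],"rot":[0,0,-0.4],"hand":0},{"linear":[0.06,0.11,-0.01],"rot":[0,0,-0.4],"hand":0},{"linear":[0.06,0.105,0],"rot":[0,0,-0.4],"hand":0},{"linear":[0.065,0.1,0],"rot":[0,0,-0.4],"hand":0},{"linear":[0.07,0.1,0],"rot":[0,0,-0.4],"hand":0},{"linear":[0.075,0.095,0],"rot":[0,0,-0.4],"hand":0},{"linear":[0.04,0.05,0],"rot":[0,0,-0.2],"hand":0},{"linear":[0,0,0],"rot":[0,0,0],"hand":0}]'; python3 st.py; python3 meas.py m2
```

```text
clock: 15.1
tool_pos: [0.4729, 0.105, 0.0172]
orientation: [102.1, 89.8, 81.2]
force: [1.1, 0.0, 0.3]
opening: 0.0006
t 15.1 p [0.4729 0.105  0.0172] zdir -20.9 tilt [ 0.001  0.003 -1.   ] ang 135.4 r 0.14 F [1.06 0.01 0.25] j [  36.   14.  -36.   -0.  -39. -146.] 0.0005766176190720894
top yellow (array([0.60882158, 0.03720598]), (np.float64(40.03), np.float64(0.0474)), 19) pink (array([0.6349959, 0.0474846]), (np.float64(33.13), np.float64(0.0746)), 19)
   tag [0.62190874 0.04234529] (np.float64(35.81), np.float64(0.0609))
   arrow mean [0.73337079 0.07600687] (np.float64(23.31), np.float64(0.1752)) axis 23.118279760241602 19 far (np.float64(21.0), np.float64(0.2039))
scene yellow (array([0.6129138 , 0.03572162]), (np.float64(35.68), np.float64(0.0498)), 28) pink (array([0.63703923, 0.04582384]), (np.float64(31.22), np.float64(0.0755)), 34)
   tag [0.62497652 0.04077273] (np.float64(33.0), np.float64(0.0626))
   arrow mean [0.68201146 0.04950562] (np.float64(21.35), np.float64(0.1176)) axis 23.161419650924127 70 far (np.float64(25.8), np.float64(0.1444))
```

View pics/m2_top.png

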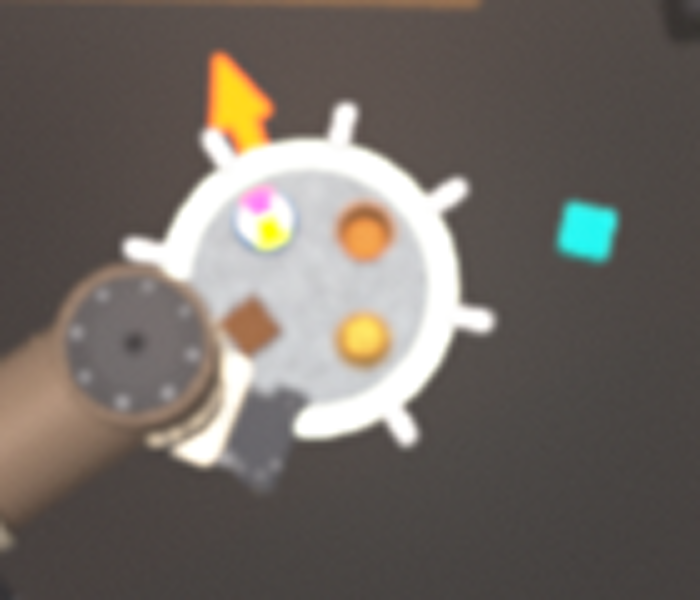

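View pics/m2_scene.png

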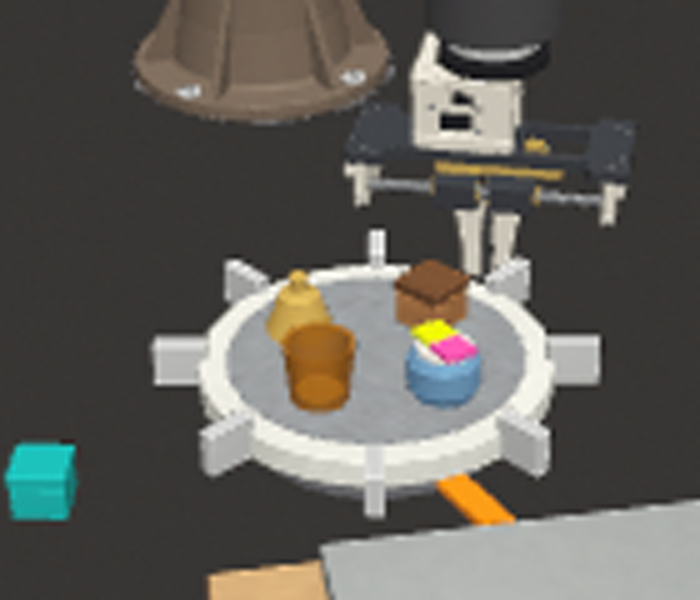

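```bash
python3 -m crank '[{"linear":[0.075,0.06,0],"rot":[0,0,-0.3],"hand":0},{"linear":[0.085,0.06,0],"rot":[0,0,-0.3],"hand":0},{"linear":[0.08,0.055,0],"rot":[0,0,-0.3],"hand":0},{"linear":[0.04,0.03,0],"rot":[0,0,-0.1],"hand":0},{"linear":[0,0,0],"rot":[0,0,0],"hand":0}]'; python3 st.py; python3 meas.py m3
```

```text
clock: 15.82
tool_pos: [0.4903, 0.1178, 0.0171]
orientation: [114.4, 89.8, 88.2]
force: [-0.1, 0.8, -0.5]
opening: 0.0007
t 15.825 p [0.4903 0.1178 0.0171] zdir -26.2 tilt [ 0.     0.003 -1.   ] ang 126.5 r 0.1382 F [-0.14  0.78 -0.49] j [  36.   16.  -34.   -0.  -40. -152.] 0.0007084544328741047
top yellow (array([0.61377035, 0.03105244]), (np.float64(30.54), np.float64(0.0479)), 17) pink (array([0.64108976, 0.03800062]), (np.float64(24.53), np.float64(0.0754)), 18)
   tag [0.62743006 0.03452653] (np.float64(26.87), np.float64(0.0616))
   arrow mean [0.74015955 0.0785969 ] (np.float64(23.21), np.float64(0.1824)) axis -14.731497440402237 9 far (np.float64(21.0), np.float64(0.2039))
scene yellow (array([0.61667011, 0.03091824]), (np.float64(28.74), np.float64(0.0504)), 28) pink (array([0.64283996, 0.03625742]), (np.float64(22.79), np.float64(0.0763)), 34)
   tag [0.62975504 0.03358783] (np.float64(25.16), np.float64(0.0633))
   arrow mean [0.68201146 0.04950562] (np.float64(21.35), np.float64(0.1176)) axis 23.161419650924127 70 far (np.float64(25.8), np.float64(0.1444))
```

View pics/m3_top.png

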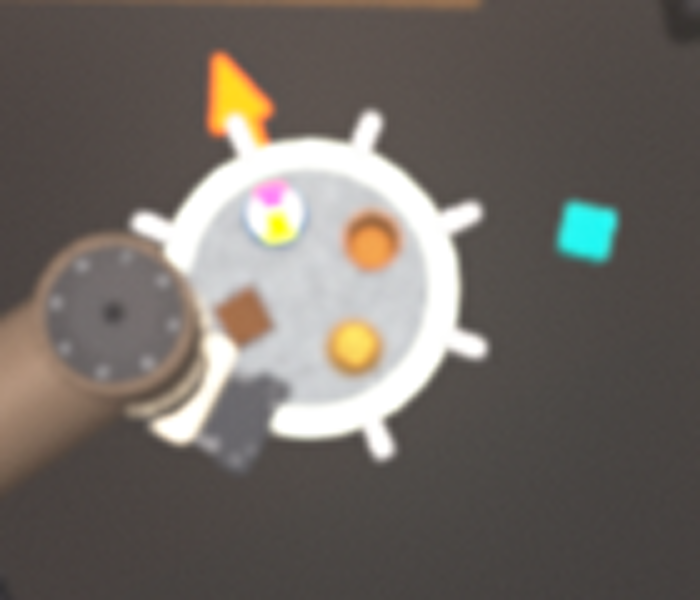

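View pics/m3_scene.png

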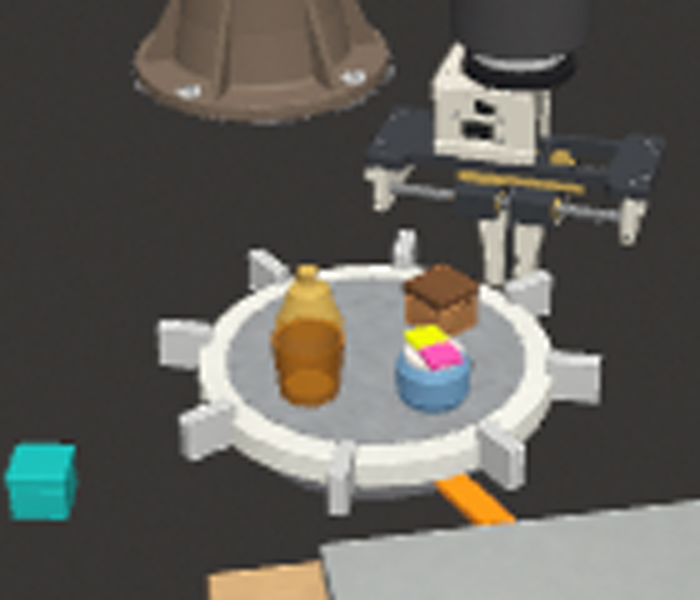

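```bash
python3 - <<'E'
from plant import eyes
from h import *
from scipy.optimize import least_squares
def fit(n,pts,z=.062):
    s=eyes.snapshot(n);P=np.array([ray(s,((u+.5)/5-.5+190,(v+.5)/5-.5+130),z)[:2] for u,v in pts])
    def f(x):
        d=P-x[:2];a=np.degrees(np.arctan2(d[:,1],d[:,0]))-x[2];a=(a+22.5)%45-22.5
        return np.r_[(np.hypot(*d.T)-.147),np.radians(a)*.147]
    best=min((least_squares(f,[.5725,.0067,p],loss='soft_l1',f_scale=.003) for p in(0,11,22,33)),key=lambda r:r.cost)
    print(n,best.x,(f(best.x)*1000).round(1));return s,best.x
for n,p,arrow in(("top",[(371,117),(475,212),(480,347),(385,453),(140,222),(235,122)],[(218,53)]),("scene",[(599,357),(514,446),(341,455),(190,429),(162,325),(258,252),(405,233)],[])):
    s,x=fit(n,p)
    for u,v in arrow:
        q=ray(s,((u+.5)/5-.5+190,(v+.5)/5-.5+130),.006)[:2]-x[:2];print("arrow",np.degrees(np.arctan2(q[1],q[0])),np.hypot(*q))
    im=cv2.resize(s["image"],None,fx=3,fy=3,interpolation=cv2.INTER_CUBIC)[:,:,::-1].copy()
    t=np.radians(22.0)
    for z,col in((.006,(255,0,0)),(.091,(0,0,255))):
        a=proj(s,np.array([x[0],x[1],z]));b=proj(s,np.array([x[0]+.215*np.cos(t),x[1]+.215*np.sin(t),z]))
        cv2.line(im,tuple(int(k*3+1) for k in a),tuple(int(k*3+1) for k in b),col,1)
    im=im[390:690,600:930] ;cv2.imwrite(f"pics/ov_{n}.png",cv2.resize(im,None,fx=2,fy=2))
E
```

```text
top [5.72376479e-01 6.41926326e-03 2.58830269e+01] [-1.2 -1.3 -2.4 -0.7 -2.9 -1.5  1.2 -0.9  1.8 -0.  -0.8 -1.1]
arrow 21.88567576449384 0.21794431685094523
scene [ 5.74855470e-01  6.15614321e-03 -1.86651722e+01] [ -0.7  -3.6 -20.7   3.2  -2.3  -3.1  -2.7   2.4  -1.3  -2.2  10.1  -0.1
  -2.3   0.2]
```

View pics/ov_top.png

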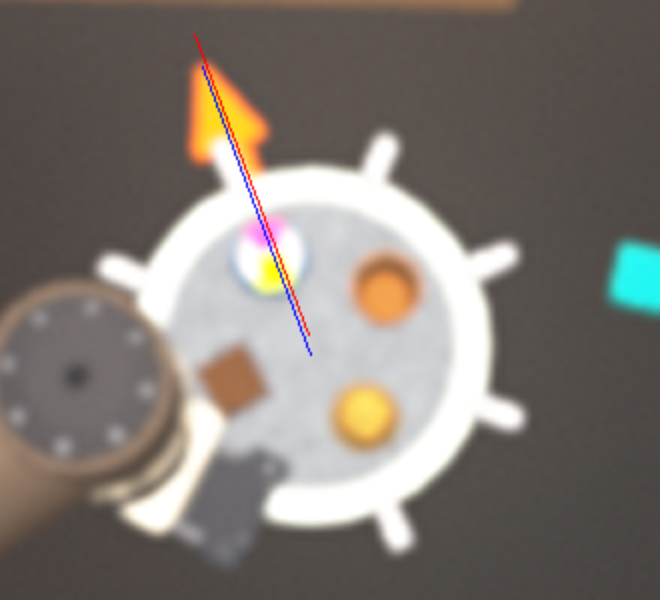

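View pics/ov_scene.png

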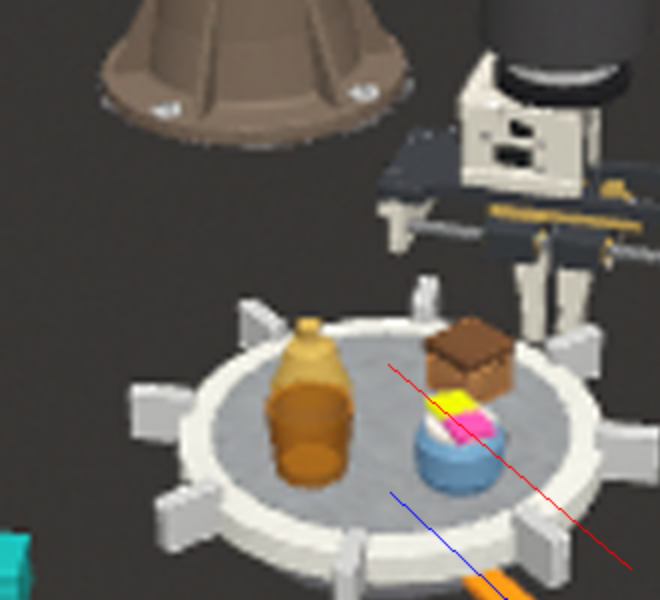

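```bash
python3 -m crank '[{"linear":[0.06,0.04,0],"rot":[0,0,-0.2],"hand":0},{"linear":[0.06,0.04,0],"rot":[0,0,-0.2],"hand":0},{"linear":[0.04,0.025,0],"rot":[0,0,0],"hand":0},{"linear":[0,0,0],"rot":[0,0,0],"hand":0}]'; python3 st.py; python3 meas.py m4
```

```text
clock: 16.52
tool_pos: [0.4999, 0.124, 0.0171]
orientation: [125.1, 89.8, 96.7]
force: [0.3, 0.5, 0.3]
opening: 0.0005
t 16.525 p [0.4999 0.124  0.0171] zdir -28.3 tilt [-0.     0.003 -1.   ] ang 121.7 r 0.1379 F [0.28 0.54 0.29] j [  36.   17.  -32.   -0.  -41. -154.] 0.00045868979076610524
top yellow (array([0.60942133, 0.02347973]), (np.float64(24.44), np.float64(0.0406)), 15) pink (array([0.6433812 , 0.03199138]), (np.float64(19.64), np.float64(0.0753)), 19)
   tag [0.62640127 0.02773555] (np.float64(21.32), np.float64(0.0579))
   arrow mean [0.72679289 0.08418298] (np.float64(26.66), np.float64(0.1727)) axis -5.407074703520412 9 far (np.float64(20.27), np.float64(0.1985))
scene yellow (array([0.61865426, 0.02662787]), (np.float64(23.35), np.float64(0.0503)), 25) pink (array([0.64486858, 0.03098527]), (np.float64(18.55), np.float64(0.0763)), 34)
   tag [0.63176142 0.02880657] (np.float64(20.46), np.float64(0.0633))
   arrow mean [0.68201146 0.04950562] (np.float64(21.35), np.float64(0.1176)) axis 23.161419650924127 70 far (np.float64(25.8), np.float64(0.1444))
```

View pics/m4_top.png

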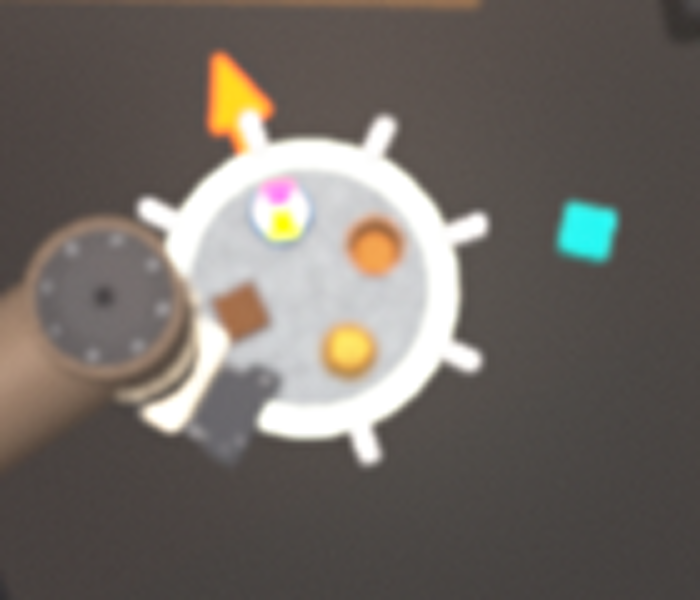

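View pics/m4_scene.png

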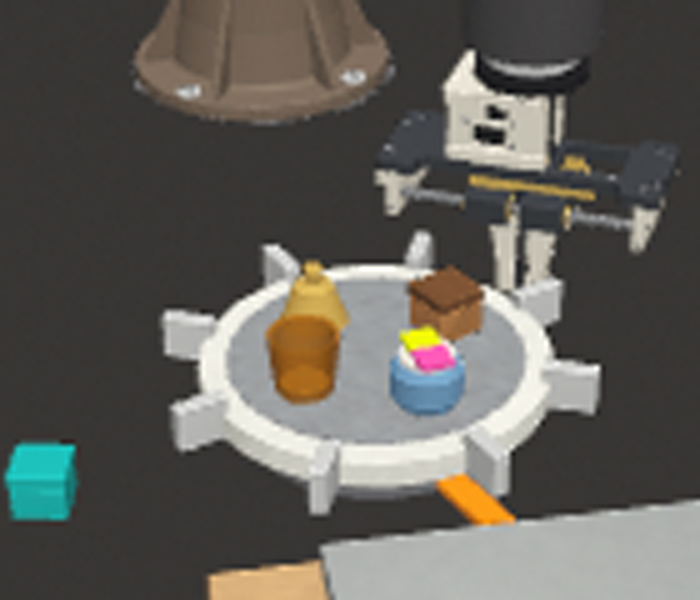

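The tag is within about 1° of the front direction. I'll back off the fin, lift straight up and move clear.

```bash
python3 -m crank '[{"linear":[-0.09,-0.05,0],"rot":[0,0,0],"hand":0},{"linear":[-0.09,-0.05,0],"rot":[0,0,0],"hand":0},{"linear":[-0.03,0,0.1],"rot":[0,0,0],"hand":0},{"linear":[0,0,0.4],"rot":[0,0,0],"hand":0},{"linear":[0,0,0.5],"rot":[0,0,0],"hand":0},{"linear":[0,0,0.7],"rot":[0,0,0],"hand":0},{"linear":[0,0,0.8],"rot":[0,0,0],"hand":0},{"linear":[0,0,0.8],"rot":[0,0,0],"hand":0},{"linear":[-0.2,0.6,0.3],"rot":[0,0,0],"hand":0},{"linear":[-0.2,0.7,0],"rot":[0,0,0],"hand":0},{"linear":[-0.2,0.7,0],"rot":[0,0,0],"hand":0},{"linear":[0,0,0],"rot":[0,0,0],"hand":0}]'; python3 st.py; python3 meas.py m5
```

```text
clock: 18.12
tool_pos: [0.4467, 0.2392, 0.2465]
orientation: [85.8, 89.5, 57.4]
force: [0.5, -0.2, 0.3]
opening: 0.0007
t 18.125 p [0.4467 0.2392 0.2465] zdir -28.4 tilt [ 0.005  0.008 -1.   ] ang 118.4 r 0.2643 F [ 0.51 -0.24  0.31] j [  50.    2.  -16.   -0.  -71. -169.] 0.0006633178732573615
top yellow (array([0.60942133, 0.02347973]), (np.float64(24.44), np.float64(0.0406)), 15) pink (array([0.6433812 , 0.03199138]), (np.float64(19.64), np.float64(0.0753)), 19)
   tag [0.62640127 0.02773555] (np.float64(21.32), np.float64(0.0579))
   arrow mean [0.7322681  0.08296654] (np.float64(25.52), np.float64(0.177)) axis -9.529534200289627 6 far (np.float64(21.0), np.float64(0.2039))
scene yellow (array([0.61899235, 0.02701765]), (np.float64(23.61), np.float64(0.0507)), 24) pink (array([0.64486858, 0.03098527]), (np.float64(18.55), np.float64(0.0763)), 34)
   tag [0.63193046 0.02900146] (np.float64(20.57), np.float64(0.0635))
   arrow mean [0.68201146 0.04950562] (np.float64(21.35), np.float64(0.1176)) axis 23.161419650924127 70 far (np.float64(25.8), np.float64(0.1444))
```

View pics/m5_top.png

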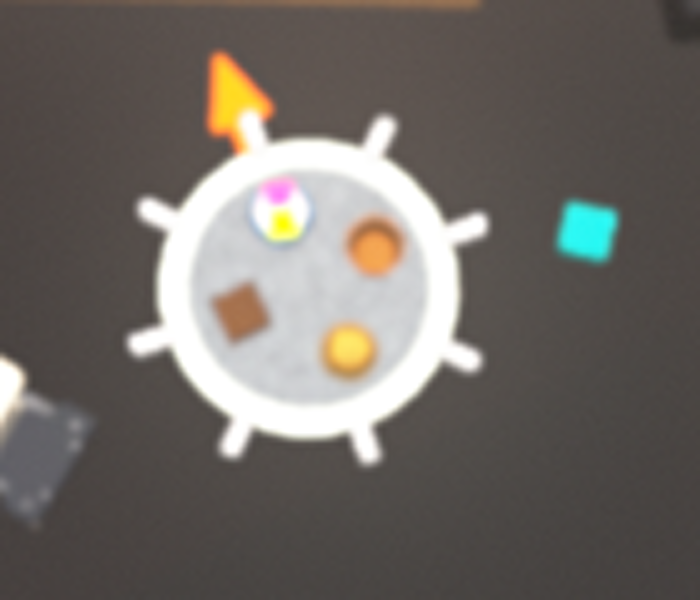

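View pics/m5_scene.png

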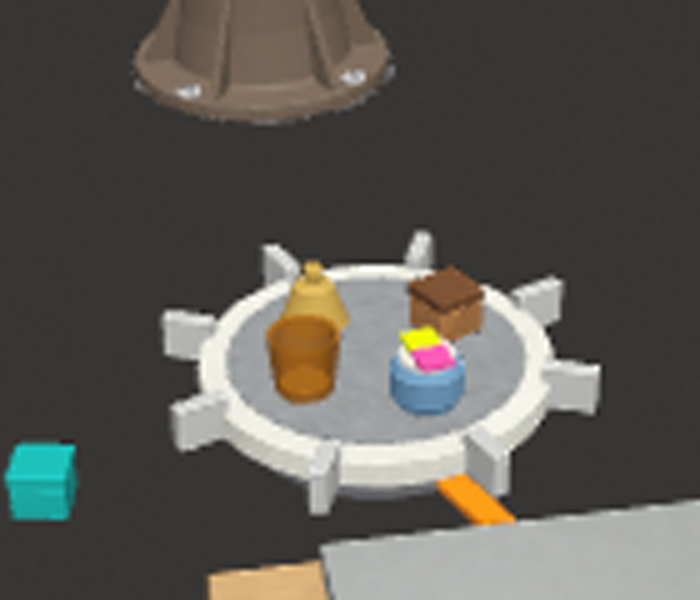

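```bash
python3 - <<'E'
from plant import eyes
from h import *
s=eyes.snapshot("top");f=lambda u,v,z:ray(s,((u+.5)/5-.5+190,(v+.5)/5-.5+130),z)[:2]
T=np.array([f(u,v,.062) for u,v in[(247,115),(385,120),(482,223),(475,362),(370,458),(232,452),(134,346),(144,205)]])
c=T.mean(0);a=np.degrees(np.arctan2(*(T-c).T[::-1]));print(c,(a%45).round(1),(a%45).mean(),np.hypot(*(T-c).T).round(4))
for n,u,v,z in(("tag/pot",281,211,.09),("tip",218,53,.006)):
    d=f(u,v,z)-c;print(n,np.degrees(np.arctan2(d[1],d[0])),np.hypot(*d))
cv2.imwrite("pics/full.png",s["image"][:,:,::-1])
E
```

```text
[0.57359142 0.00632724] [21.3 21.8 21.1 21.2 20.8 22.2 21.2 20.6] 21.259714328239106 [0.1461 0.1467 0.1469 0.1458 0.1466 0.1466 0.147  0.1464]
tag/pot 23.215564156806845 0.05809722692872764
tip 22.02789592670154 0.21685190844005742
```

View pics/full.png

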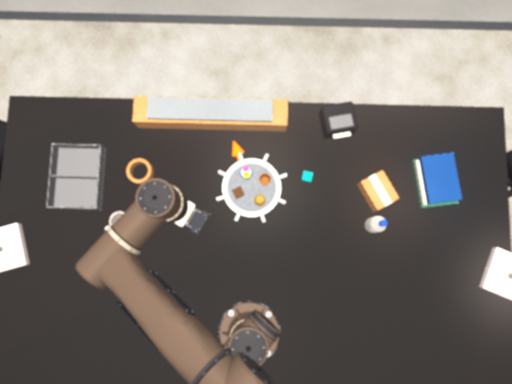

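```bash
python3 st.py; python3 -c "
from plant import ticket
print(ticket.close_job())"
```

```text
t 18.275 p [0.4473 0.2368 0.2462] zdir -28.5 tilt [ 0.005  0.007 -1.   ] ang 118.6 r 0.262 F [-0.83 -1.02 -0.02] j [  50.    2.  -16.   -0.  -71. -169.] 0.00023251441521075674
the job is handed in; nothing more can be done
None
```

The tagged pot now stands at the front, within about 1° of the orange arrow, and the job is handed in at about 18.3 s. I turned the platter about 165° clockwise by pushing one fin with the shut fingers, then backed off and lifted clear.

**Alignment:** The arrow points at about 22.0°. The last top picture put the pot at 21.3° by tag colour and 23.2° by hand-read centre. The scene camera gave about 21.7°. These readings agree only to about 1°.

**Other objects:** All four lots are upright on the platter. The turquoise block, tape roll, carton and bottle look unmoved. In the last picture the arm hides most of the mug, so I could not fully check it.

**Robot at hand-in:** The tool was at z 0.246 m, clear of the turntable. The force readings were about 1 N or less, which is sensor noise.

**What went wrong:** The first sweep went over a fin without moving the platter. The real finger tips sit about 23 mm higher than the reported TCP. I saw this in the scene picture, went back to the first gap and pushed from lower down. The forces I read after each push call stayed around 2 N or below.

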